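# Fill the cruet stand

## Robot

A 6-joint arm with a two-finger parallel gripper is mounted at the origin on the work surface. World frame = base frame: x ahead of the robot, y to its left, z up, the work surface at z = 0. Lengths are in m, angles in rad, forces in N, time in s.
With the tool pointing down it reaches from about 0.25 to 0.775 m from the base axis. Payload 4 kg.
Tool frame: the origin (TCP) lies midway between the tips of the shut fingers; the grasp point (between the pads) lies grip_point_offset behind it (grip_point_offset is the distance from the TCP to the grasp point, in m); z points along the fingers, y is the line along which they close (so a half turn about z gives the same grasp; the last joint's range is limited). The gripper opens to 94 mm and grips with 3 to 60 N. Pads are 16 mm wide; open, the fingers measure 119 mm over their backs; the gripper's body (75 mm by 177 mm) begins 78 mm behind the grasp point.
Start: joints at [1.241, 0.087, 1.371, -0, 1.684, -0.103], TCP at [0.124, 0.536, 0.206] pointing down, gripper open.
Joint ranges: [-3.1, 3.1], [-0.76, 2.03], [0.27, 2.55], [-1.08, 4.22], [0.17, 2.65], [-2.57, 2.57]. Speed limits (rad/s): [2.79, 2.79, 3.14, 3.14, 3.14, 3.14].

## Interface

Orientations are given as [roll, pitch, yaw] about the fixed x, y, z axes, in that order (R = Rz(yaw) Ry(pitch) Rx(roll)).
In Python, from bench import * gives the robot as it stands. The module is installed in compiled form; this text tells all that it offers.
- The arm moves only by the tool apply_moves, never from a script. Its argument "commands" is a list of rows, each a list of 7 numbers: the turn, a rotation vector about the world's x, y, z in rad, then the shift along the world's x, y, z in m, then the opening in per cent of the stroke, from 0 (shut) to 100 (fully open). In form: [[ax, ay, az, x, y, z, jaw], ...]. A call has exactly 5 rows; each row is the pose to reach, as a shift and turn from the pose commanded when the call began; what a row does not reach only later rows make up. A row lasts 1/10 s, in which the tool goes at most 50 mm and 8.59 degrees, less where a joint would pass 70% of its speed; a pose out of reach is approached as far as the arm can. A call with a gripper value outside its range is refused whole. The fingers move at their own pace and stop on an object; the grip force is fixed at half the most. Time passes only in rows, so rows that repeat a pose let the fingers close, or fill a call up. It gives the time, the measured TCP pose, the force, the opening and the grip force at its end, in the units of the state.
- get_obs(): the state, without advancing time (a new reading comes with each control period).
- snapshot(name): name is "scene" or "side" or "wrist"; returns a dict with "pixels" (420x560x3 uint8, red, green, blue), "vertical_fov" (degrees; the focal length in pixels is half the picture's height over the tangent of half this angle, whatever the lens; pixels are square), "cx", "cy" (the principal point, pixels), "rvec" (rotation vector, rad) and "tvec" (3), from world to camera coordinates, as OpenCV has them. Camera axes: x right, y down, z forward; pixel columns grow to the right and rows downward; lengths in m; the calibration is good to about 2 mm. A picture is of the moment at which its call begins. There is no depth.
- close_job(): hands the job in; it is judged then, once.
Trained networks look in the newest picture that a camera, given by its name, has taken for a name from the list of things; names that differ only in an ending like _2 or _b are one class to them, and where a whole thing is asked for, a point or a joint stands for the part that bears it (a point fixed in the world has none). Each returns a list of dicts, best first, with "score" (0 to 1); they miss things now and then, are a little off and sometimes report something else, mostly with a low value. They report only what shows in the picture. A call takes as long as a camera call.
- masks_of(camera, query): "mask" (420x560 bool, what is visible of it) and "extent" ([left, top, right, bottom] in pixels, round what is visible of it).
- place_of(camera, query): "pixel" ([column, row] in pixels: a listed point, or the origin of a listed thing).
The state is a dict: "time": time; "joint_positions": joint angles; "qvel": joint speeds; "joint_torque": joint torques, N m; "tool_pos": TCP position; "ee_rot": TCP orientation; "wrist_force": force on the tool from outside, world axes, zero at the start; "wrist_torque": the same for the moment, N m; "width": finger opening in m; "finger_force": force on a finger pad.
Only numpy, scipy, OpenCV 4.12 (cv2) and the standard library are available. Lean on these libraries where they do the work, as an engineer would, in place of code of your own. Each camera call takes 0.05 s, during which the arm holds its last target. There are 200 camera calls.

## Task

Get the cruet stand ready for the table: stand the stoppered oil bottle, the stoppered vinegar bottle, the pepper mill and the salt shaker upright in the walnut stand, each right down in the well cut for its shape and size (big round, big square, small round, small square). Set them down gently without dropping or knocking over anything, and leave the bud vase, the candlestick and the toothpick holder standing where they are.

Things in the scene. Friction and masses are not known exactly. Their poses are not given: they have to be found in the camera images.
- stand: Loose walnut block, 210 (x) x 190 (y) x 34 mm, brass handles on the x ends, 1.4 kg, flat, any yaw. Origin: centre of underside. Four wells 26 deep, floor 8 above underside, 3 mm chamfer; centre (x, y) in mm: OIL big round, 79 across, (49, 45); VINEGAR big square, 65 wide, (-49, 45); PEPPER small round, 62 across, (-49, -47); SALT small square, 56 wide, (49, -47). Square sides along x, y.
- oil: Oil bottle: white glazed ceramic with two thin blue bands, ROUND body 62 mm across up to 70 mm high, shoulder narrowing to a straight round neck 25 mm across from 92 to 131 mm high (grip it there), lip 32 mm across, cork stopper (fast in the neck), 155 mm high in all; about 0.36 kg. Origin: centre of its underside; z up. 
- vinegar: Vinegar bottle: the same ware but SQUARE, body 48 x 48 mm (sides along its x and y) up to 74 mm high, stepped shoulder to a straight round neck 25 mm across from 90 to 127 mm high (grip it there), lip 32 mm across, cork stopper (fast), 151 mm high in all; about 0.30 kg. Origin: centre of its underside; z up. 
- mill: Pepper mill: turned dark wood, foot 46 mm across, waist 29 mm, a cylindrical head 39 mm across from 88 to 112 mm high (grip it there; below the head nothing above 24 mm high is wider than 39), small steel knob on top, 132 mm high in all; about 0.16 kg. Origin: centre of its underside; z up. 
- salt: Salt shaker: square white porcelain, 40 x 40 mm (sides along its x and y) up to 66 mm high, with a pierced, domed steel cap 34 mm across; 84 mm high in all; about 0.14 kg. Grip the square body near its top. Origin: centre of its underside; z up. 
- vase: Look-alike, not part of the set: bud vase in the same white ceramic with one blue band, round, 62 mm across, thin neck and an open flared mouth 46 mm across, no stopper; 146 mm high. Stays where it is. Origin: centre of its underside; z up. 
- candlestick: Look-alike, not part of the set: turned dark-wood candlestick, foot 60 mm across, drip pan 44 mm across at 100 mm high, with a white candle stub 21 mm thick up to 146 mm high. Stays where it is. Origin: centre of its underside; z up. 
- pick_holder: Look-alike, not part of the set: square white porcelain toothpick holder, 42 x 42 x 56 mm high, open on top with no cap, wooden toothpicks standing in it up to about 72 mm. Stays where it is. Origin: centre of its underside; z up. 

How it is judged:
By the outcome, as a careful person would: the job done as asked, in the order asked, and still so for the second after the job is handed in, with the robot touching nothing.
It also fails if it takes over 120 s, if anything falls off the work surface, if the arm or the gripper's body presses on something with over 40 N, if the wrist force passes 120 N, or if a joint passes its speed limit or range.

## Working session

There is one attempt and no reset: what is moved stays moved. The work goes in short steps, Python scripts to look and compute and a tool call to move; the robot and the scene stay as the last step left them, time stands still between calls to the robot, and variables do not carry over. Pictures are saved under pics/ and viewed, at most 15 in all, crops included, and the job is handed in when it is done.

Besides the shell and the picture viewer there is one more tool, called after "Call:" as a command line: name --pt "numbers of a row" for each row, then --argument value for the rest. apply_moves: Moves the arm, as the interface text tells. Its arguments: {"type":"object","properties":{"commands":{"type":"array"}},"required":["commands"]}

```bash
mkdir -p pics
cat > h.py <<'E'
from bench import *
import numpy as np, cv2
def snap(n,f=None):
    s=snapshot(n)
    if f: cv2.imwrite('pics/'+f,s['pixels'][:,:,::-1])
    return s
def K(s):
    f=s['pixels'].shape[0]/2/np.tan(np.radians(s['vertical_fov'])/2)
    return np.array([[f,0,s['cx']],[0,f,s['cy']],[0,0,1.]])
def ray(s,px):
    R=cv2.Rodrigues(np.array(s['rvec'],float))[0];C=-R.T@np.array(s['tvec'],float)
    d=R.T@np.linalg.inv(K(s))@np.array([px[0],px[1],1.]);return C,d
def atz(s,px,z=0.):
    C,d=ray(s,px);return C+d*(z-C[2])/d[2]
def proj(s,P):
    return cv2.projectPoints(np.array(P,float).reshape(-1,3),np.array(s['rvec'],float),np.array(s['tvec'],float),K(s),None)[0].reshape(-1,2)
E
cat > a.py <<'E'
from h import *
np.set_printoptions(precision=4,suppress=True)
o=get_obs();print({k:o[k] for k in o})
S={c:snap(c,c+'0.png') for c in('scene','side','wrist')}
for c in S: print(c,ray(S[c],(280,210)))
for n in ['stand','oil','vinegar','mill','salt','vase','candlestick','pick_holder']:
  for c in S:
    for r in place_of(c,n)[:2]:
        print(n,c,round(r['score'],2),r['pixel'],atz(S[c],r['pixel'])[:2])
E
python3 a.py; python3 -c "
import cv2,numpy as np
"
```

```text
{'time': 0.0, 'joint_positions': array([ 1.2409,  0.088 ,  1.3722,  0.    ,  1.6836, -0.1031]), 'qvel': array([ 0.0003, -0.001 ,  0.0008,  0.0011, -0.0021, -0.0008]), 'joint_torque': array([ -0.001 , -34.0168, -30.2433,   0.0718,   0.0327,  -0.0002]), 'tool_pos': array([0.1235, 0.5354, 0.2043]), 'ee_rot': array([-3.1394, -0.0003,  2.9148]), 'wrist_force': array([-0.0215, -0.6534,  0.0427]), 'wrist_torque': array([-0.0087,  0.0183, -0.0081]), 'finger_force': 0.0, 'width': 0.09404634872754067}
scene (array([0.3904, 0.42  , 0.6264]), array([ 0.2151, -0.6348, -0.7422]))
side (array([ 0.2799, -0.5516,  0.6742]), array([ 0.3513,  0.5808, -0.7344]))
wrist (array([0.043 , 0.5546, 0.385 ]), array([ 0.2925, -0.0624, -0.9543]))
stand scene 0.7 [213.2, 355.5] [0.565  0.2112]
stand side 0.56 [224.6, 162.6] [0.5697 0.1974]
oil scene 0.66 [329.3, 188.7] [ 0.4925 -0.2135]
oil side 0.72 [284.4, 296.2] [ 0.4921 -0.2122]
vinegar scene 0.76 [224.8, 204.3] [ 0.6861 -0.0894]
vinegar side 0.62 [330.4, 215.5] [ 0.689 -0.093]
mill scene 0.69 [329.7, 247.1] [ 0.4496 -0.0594]
mill side 0.8 [227.1, 252.8] [ 0.446  -0.0625]
salt scene 0.86 [318.1, 147.6] [ 0.5552 -0.3404]
salt scene 0.53 [365.1, 163.1] [ 0.4366 -0.3254]
salt side 0.65 [350.7, 332.6] [ 0.5525 -0.3366]
vase scene 0.89 [273.0, 173.3] [ 0.6251 -0.2155]
vase side 0.72 [346.2, 265.8] [ 0.6345 -0.2194]
candlestick scene 0.72 [364.7, 163.3] [ 0.4374 -0.3244]
candlestick side 0.87 [298.8, 373.5] [ 0.4348 -0.3479]
pick_holder scene 0.75 [280.0, 218.2] [ 0.5642 -0.0945]
```

View pics/scene0.png

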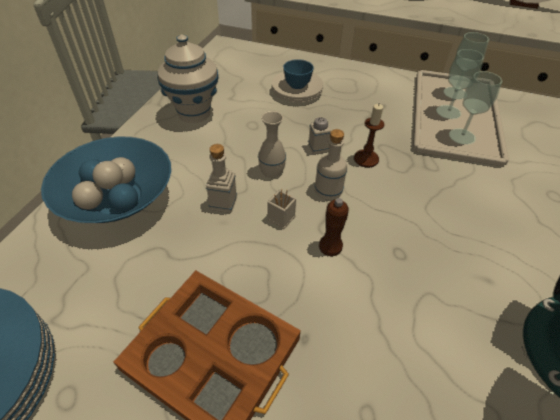

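View pics/side0.png

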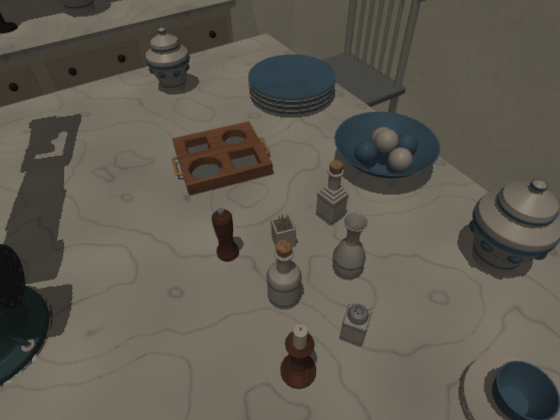

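The scene view shows all four stand wells: vinegar (205,312), oil (253,343), pepper (165,357) and salt (217,395). All seven items stand apart. The side view agrees. Next I'll get the stand pose from its top corners and the yaws from enlarged crops.

```bash
cat > b.py <<'E'
from h import *
np.set_printoptions(precision=4,suppress=True)
S={c:snap(c) for c in('scene','side')}
for c,P in (('scene',[(197,273),(299,335),(118,357)]),('side',[(172,135),(258,124),(272,167),(187,182)])):
    Q=np.array([atz(S[c],p,.034)[:2] for p in P]);print(c,Q.tolist())
for c,P in (('scene',[(253,343),(205,312),(165,357),(217,395)]),('side',[(206,167),(197,146),(234,136),(245,157)])):
    print(c,[atz(S[c],p,.030)[:2].round(4).tolist() for p in P])
a=S['scene']['pixels'];b=S['side']['pixels']
t=[cv2.resize(x,(400,300),interpolation=cv2.INTER_CUBIC) for x in (a[110:210,240:373],a[140:240,180:313],b[285:385,280:413],b[150:250,270:403])]
cv2.imwrite('pics/crop1.png',np.vstack([np.hstack(t[:2]),np.hstack(t[2:])])[:,:,::-1])
E
python3 b.py
```

```text
scene [[0.6458699023564716, 0.10203258603577342], [0.4461581103519854, 0.14696390232775391], [0.6859853502864922, 0.2741700467322489]]
side [[0.4880440567927046, 0.3331676167627343], [0.7020582528043589, 0.25396164506744323], [0.6438322555928173, 0.08407091207594053], [0.4507262396746399, 0.1448071474609921]]
scene [[0.5084, 0.1823], [0.6007, 0.1616], [0.6227, 0.2486], [0.5266, 0.2701]]
side [[0.5115, 0.1737], [0.5262, 0.2603], [0.6253, 0.2466], [0.609, 0.156]]
```

View pics/crop1.png

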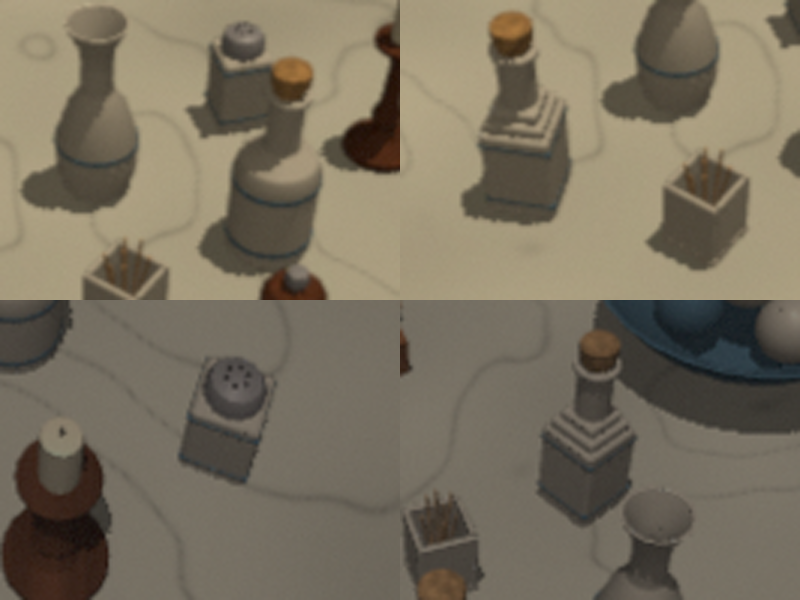

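Vinegar's and salt's top-face corners show clearly in the lower two crops, so I can get their yaw from those.

```bash
cat > c.py <<'E'
from h import *
np.set_printoptions(precision=4,suppress=True)
s=snap('side')
def go(P,z,x0,y0,cx,cy):
    Q=np.array([atz(s,(x0+(x-cx)/3.0075,y0+(y-cy)/3),z)[:2] for x,y in P])
    d=np.diff(Q,axis=0);print(Q.tolist(),np.linalg.norm(d,axis=1),np.degrees(np.arctan2(d[:,1],d[:,0])),'c',(Q[0]+Q[2])/2)
go([(207,357),(275,378),(258,440),(190,417)],.066,280,285,0,300)
go([(542,438),(586,468),(633,442)],.074,270,150,400,300)
w=snap('wrist','w0.png')
R=cv2.Rodrigues(np.array(w['rvec']))[0]
o=get_obs()
from scipy.spatial.transform import Rotation as Ro
T=Ro.from_euler('xyz',o['ee_rot']).as_matrix()
print(T, T.T@(-R.T@np.array(w['tvec'])-o['tool_pos']), T.T@R.T)
import bench;print([k for k in dir(bench) if not k.startswith('_')], getattr(bench,'grip_point_offset',None))
E
python3 c.py
```

```text
[[0.5552881607231168, -0.3157142890712936], [0.5788931088937238, -0.3458769651289619], [0.5472468890719921, -0.369202823053932], [0.5248154693778458, -0.33954715584584105]] [0.0383 0.0393 0.0372] [ -51.9537 -143.6067  127.1037] c [ 0.5513 -0.3425]
[[0.6536280646920606, -0.08465120942052978], [0.6621594668341643, -0.12398476045771056], [0.70438541578475, -0.12143103535191813]] [0.0402 0.0423] [-77.7622   3.4609] c [ 0.679 -0.103]
[[-0.9744  0.2249 -0.    ]
 [ 0.2249  0.9744 -0.    ]
 [ 0.     -0.     -1.    ]] [ 0.0828  0.0002 -0.1806] [[-0.0001 -0.9575 -0.2883]
 [ 1.     -0.0001  0.0001]
 [-0.0002 -0.2883  0.9575]]
['IKError', 'close_job', 'get_obs', 'grip_point_offset', 'masks_of', 'place_of', 'snapshot'] 0.0188
```

View pics/wrist0.png

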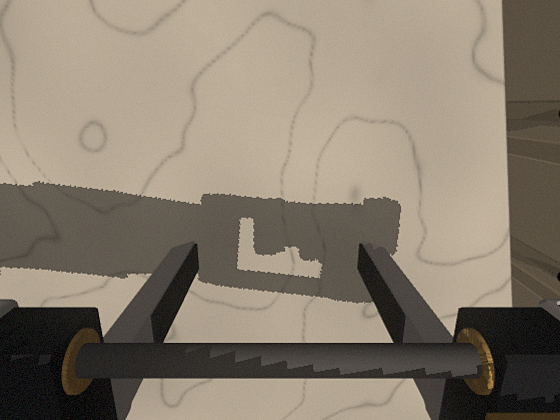

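The start wrist view shows only bare tabletop and the gripper's shadow. I'll place salt first, since its low grip needs empty neighbours in the stand, so I'm moving above it now.

Call:
apply_moves --pt "0 0 -0.035 0.0215 -0.044 0.002 100" --pt "0 0 -0.07 0.043 -0.088 0.004 100" --pt "0 0 -0.105 0.0645 -0.132 0.006 100" --pt "0 0 -0.14 0.086 -0.176 0.008 100" --pt "0 0 -0.177 0.1075 -0.219 0.01 100"

```text
time: 2.05
tool_pos: [0.2315, 0.3152, 0.2157]
ee_rot: [3.141, 0.001, 2.737]
wrist_force: [0.7, -0.7, -0.1]
width: 0.0939
finger_force: 0.0
```

Call:
apply_moves --pt "0 0 -0.035 0.0215 -0.044 0.002 100" --pt "0 0 -0.07 0.043 -0.088 0.004 100" --pt "0 0 -0.105 0.0645 -0.132 0.006 100" --pt "0 0 -0.14 0.086 -0.176 0.008 100" --pt "0 0 -0.177 0.1075 -0.219 0.01 100"

```text
time: 2.55
tool_pos: [0.3391, 0.096, 0.226]
ee_rot: [3.14, 0.001, 2.559]
wrist_force: [0.9, 0.1, -0.2]
width: 0.0938
finger_force: 0.0
```

Call:
apply_moves --pt "0 0 -0.035 0.0215 -0.044 0.002 100" --pt "0 0 -0.07 0.043 -0.088 0.004 100" --pt "0 0 -0.105 0.0645 -0.132 0.006 100" --pt "0 0 -0.14 0.086 -0.176 0.008 100" --pt "0 0 -0.177 0.1075 -0.219 0.01 100"

```text
time: 3.05
tool_pos: [0.4467, -0.1233, 0.2358]
ee_rot: [3.141, 0.001, 2.381]
wrist_force: [0.4, 1.2, 0.6]
width: 0.0942
finger_force: 0.0
```

Call:
apply_moves --pt "0 0 -0.035 0.0215 -0.044 0 100" --pt "0 0 -0.07 0.043 -0.088 0 100" --pt "0 0 -0.105 0.0645 -0.132 0 100" --pt "0 0 -0.14 0.086 -0.176 0 100" --pt "0 0 -0.177 0.1075 -0.219 0 100"

```text
time: 3.55
tool_pos: [0.5542, -0.3421, 0.2353]
ee_rot: [3.141, 0.0, 2.205]
wrist_force: [0.6, 0.2, 0.9]
width: 0.0939
finger_force: 0.0
```

```bash
cat > look.py <<'E'
import sys
from h import *
from scipy.spatial.transform import Rotation as Ro
np.set_printoptions(precision=4,suppress=True)
n,f=sys.argv[1],sys.argv[2]
w=snap('wrist',f)
for r in place_of('wrist',n)[:2]: print(n,round(r['score'],2),r['pixel'],atz(w,r['pixel'])[:2])
for r in masks_of('wrist',n)[:1]:
    c=max(cv2.findContours(r['mask'].astype(np.uint8),0,2)[0],key=cv2.contourArea)
    print('mask',r['score'],r['extent'],cv2.minAreaRect(c))
o=get_obs();print(o['tool_pos'],o['ee_rot'])
E
python3 look.py salt salt_w.png
```

```text
salt 0.62 [277.7, 173.3] [ 0.5544 -0.3401]
mask 0.94 [258.8, 160.7, 298.1, 202.5] ((278.5, 181.0), (44.0, 37.0), 90.0)
[ 0.5537 -0.3424  0.2315] [-3.1399 -0.0054  2.204 ]
```

View pics/salt_w.png

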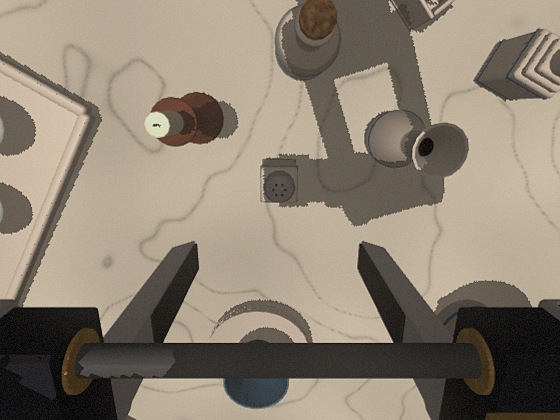

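The wrist picture shows the salt shaker (278,180) square to the gripper, with the candlestick and vase both clear of the fingers. Descending.

Call:
apply_moves --pt "0 0 0 0.0005 0.001 -0.03 100" --pt "0 0 0 0.0005 0.002 -0.06 100" --pt "0 0 0 0.0005 0.002 -0.09 100" --pt "0 0 0 0.0005 0.002 -0.12 100" --pt "0 0 0 0.0005 0.002 -0.15 100"

```text
time: 4.2
tool_pos: [0.5541, -0.3366, 0.0859]
ee_rot: [3.141, 0.001, 2.208]
wrist_force: [1.0, -0.7, 1.2]
width: 0.0944
finger_force: 0.0
```

Call:
apply_moves --pt "0 0 0 0 0 -0.025 100" --pt "0 0 0 0 0 -0.044 100" --pt "0 0 0 0 0 -0.044 30" --pt "0 0 0 0 0 -0.044 30" --pt "0 0 0 0 0 -0.044 30"

```text
time: 4.7
tool_pos: [0.5552, -0.3383, 0.0441]
ee_rot: [3.14, 0.004, 2.207]
wrist_force: [0.2, -0.4, 0.5]
width: 0.0733
finger_force: 0.0
```

Call:
apply_moves --pt "0 0 0 0 0 0 30" --pt "0 0 0 0 0 0 30" --pt "0 0 0 0 0 0 20" --pt "0 0 0 0 0 0 20" --pt "0 0 0 0 0 0.002 20"

```text
time: 5.2
tool_pos: [0.5538, -0.3379, 0.0429]
ee_rot: [-3.141, -0.001, 2.207]
wrist_force: [1.0, 0.5, -1.9]
width: 0.0395
finger_force: 29.9
```

Call:
apply_moves --pt "0 0 0 0 0 0.02 20" --pt "0 0 0 0 0 0.055 20" --pt "0 0 0 0 0 0.1 20" --pt "0 0 0 0 0 0.145 20" --pt "0 0 0 0 0 0.19 20"

```text
time: 5.7
tool_pos: [0.5538, -0.3377, 0.2346]
ee_rot: [-3.141, -0.001, 2.207]
wrist_force: [-0.5, 0.9, -0.9]
width: 0.0399
finger_force: 29.9
```

Call:
apply_moves --pt "0 0 0.05 -0.002 0.03 0 20" --pt "0 0 0.1 -0.004 0.07 0 20" --pt "0 0 0.15 -0.006 0.115 0 20" --pt "0 0 0.2 -0.008 0.16 0 20" --pt "0 0 0.25 -0.01 0.205 0 20"

```text
time: 6.2
tool_pos: [0.5436, -0.1314, 0.233]
ee_rot: [3.141, -0.001, 2.458]
wrist_force: [0.6, 0.2, -1.3]
width: 0.04
finger_force: 29.9
```

Call:
apply_moves --pt "0 0 0.05 -0.002 0.045 0 20" --pt "0 0 0.1 -0.004 0.09 0 20" --pt "0 0 0.15 -0.006 0.135 0 20" --pt "0 0 0.2 -0.008 0.18 0 20" --pt "0 0 0.25 -0.01 0.22 0 20"

```text
time: 6.7
tool_pos: [0.5335, 0.0891, 0.2332]
ee_rot: [3.141, -0.001, 2.71]
wrist_force: [0.3, 0.3, -1.0]
width: 0.0401
finger_force: 29.9
```

Call:
apply_moves --pt "0 0 0.05 -0.002 0.04 0 20" --pt "0 0 0.1 -0.004 0.08 0 20" --pt "0 0 0.15 -0.006 0.12 0 20" --pt "0 0 0.2 -0.008 0.15 0 20" --pt "0 0 0.25 -0.008 0.175 0 20"

```text
time: 7.2
tool_pos: [0.5254, 0.2639, 0.2329]
ee_rot: [-3.141, -0.001, 2.96]
wrist_force: [1.1, 0.2, -1.3]
width: 0.0398
finger_force: 29.9
```

```bash
python3 look.py stand stand_w.png
```

```text
stand 0.63 [244.6, 214.6] [0.5696 0.212 ]
[0.5256 0.2631 0.2326] [-3.1406 -0.0014  2.959 ]
```

View pics/stand_w.png

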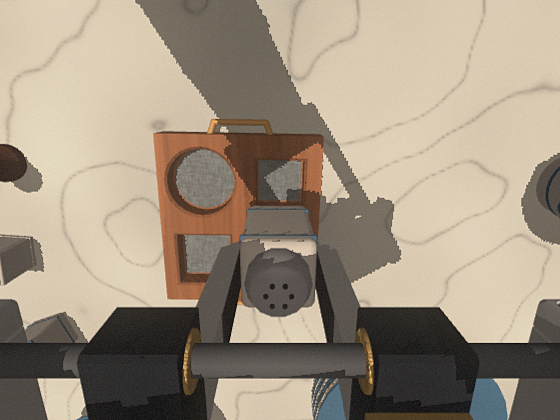

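The stand is in view with its near top edge from (156,133) to (323,137), the oil well at (204,178) and the salt well at (281,181). The salt hangs straight. I'll convert those pixels to world.

```bash
cat > d.py <<'E'
from h import *
from scipy.optimize import least_squares
s=snap('wrist')
M=[(-.105,.0),(0,0)]
# stand frame pts (top z=.034) <-> pixels ; image up = +x stand
obj=[(.105,.095,.034),(.105,-.095,.034),(.049,.045,.034),(.049,-.047,.034)]
px=[(156,133),(323,137),(203.5,178.5),(281,181)]
Q=np.array([atz(s,p,.034)[:2] for p in px]);print(Q.round(4).tolist())
def P(v):
    c,n=np.cos(v[2]),np.sin(v[2]);return np.array([[v[0]+c*a-n*b,v[1]+n*a+c*b] for a,b,_ in obj])
r=least_squares(lambda v:(P(v)-Q).ravel(),[.567,.21,2.96]);print(r.x,np.degrees(r.x[2]),r.fun.round(4))
v=r.x;c,n=np.cos(v[2]),np.sin(v[2])
for k,(a,b) in dict(oil=(.049,.045),vin=(-.049,.045),pep=(-.049,-.047),salt=(.049,-.047)).items(): print(k,v[0]+c*a-n*b,v[1]+n*a+c*b)
E
python3 d.py
```

```text
[[0.4478, 0.1394], [0.4859, 0.3218], [0.5076, 0.1789], [0.5268, 0.2667]]
[0.56732625 0.21061852 2.93779298] 168.32313896329688 [-0.0025 -0.0006 -0.0022  0.0031  0.0026 -0.0024  0.0021 -0.0001]
oil 0.5102326904915633 0.1764670141290659
vin 0.6062045439020196 0.1566326159037133
pep 0.624824591215616 0.24672864155434582
salt 0.5288527378051596 0.2665630397796984
```

Call:
apply_moves --pt "0 0 -0.015 0.002 0.002 -0.03 20" --pt "0 0 -0.015 0.002 0.002 -0.065 20" --pt "0 0 -0.015 0.002 0.002 -0.1 20" --pt "0 0 -0.015 0.002 0.002 -0.13 20" --pt "0 0 -0.015 0.002 0.002 -0.145 20"

```text
time: 7.9
tool_pos: [0.5265, 0.2617, 0.0849]
ee_rot: [-3.138, -0.005, 2.94]
wrist_force: [-0.9, -0.4, -1.5]
width: 0.0397
finger_force: 29.9
```

Call:
apply_moves --pt "0 0 0 0 0 -0.01 20" --pt "0 0 0 0 0 -0.02 20" --pt "0 0 0 0 0 -0.028 20" --pt "0 0 0 0 0 -0.032 20" --pt "0 0 0 0 0 -0.034 20"

```text
time: 8.4
tool_pos: [0.5285, 0.2641, 0.0548]
ee_rot: [3.141, 0.001, 2.942]
wrist_force: [-0.0, -0.2, -2.3]
width: 0.0396
finger_force: 29.9
```

Call:
apply_moves --pt "0 0 0 0 0 -0.001 20" --pt "0 0 0 0 0 -0.002 20" --pt "0 0 0 0 0 -0.003 20" --pt "0 0 0 0 0 -0.003 20" --pt "0 0 0 0 0 -0.003 20"

```text
time: 8.9
tool_pos: [0.5282, 0.264, 0.0516]
ee_rot: [3.141, 0.0, 2.942]
wrist_force: [0.8, 0.3, -0.8]
width: 0.0399
finger_force: 29.9
```

Call:
apply_moves --pt "0 0 0 0 0 -0.0005 20" --pt "0 0 0 0 0 -0.001 20" --pt "0 0 0 0 0 -0.0015 20" --pt "0 0 0 0 0 -0.0015 20" --pt "0 0 0 0 0 -0.0015 20"

```text
time: 9.4
tool_pos: [0.5282, 0.2639, 0.05]
ee_rot: [3.142, -0.0, 2.942]
wrist_force: [0.1, -0.2, -0.5]
width: 0.0398
finger_force: 29.9
```

Call:
apply_moves --pt "0 0 0 0 0 -0.0005 20" --pt "0 0 0 0 0 -0.001 20" --pt "0 0 0 0 0 -0.0015 20" --pt "0 0 0 0 0 -0.0015 20" --pt "0 0 0 0 0 -0.0015 20"

```text
time: 9.9
tool_pos: [0.5284, 0.2639, 0.0497]
ee_rot: [3.141, 0.001, 2.942]
wrist_force: [-2.9, -1.5, 5.6]
width: 0.0397
finger_force: 30.0
```

Contact reached (about 6 N), so I'm releasing and lifting.

Call:
apply_moves --pt "0 0 0 0 0 0.001 80" --pt "0 0 0 0 0 0.001 80" --pt "0 0 0 0 0 0.001 80" --pt "0 0 0 0 0 0.001 80" --pt "0 0 0 0 0 0.001 80"

```text
time: 10.4
tool_pos: [0.5281, 0.2639, 0.0492]
ee_rot: [-3.142, -0.0, 2.942]
wrist_force: [-1.1, 0.2, 0.2]
width: 0.0742
finger_force: 0.0
```

Call:
apply_moves --pt "0 0 0 0 0 0.015 80" --pt "0 0 0 0 0 0.045 80" --pt "0 0 0 0 0 0.085 80" --pt "0 0 0 0 0 0.125 80" --pt "0 0 0 0 0 0.165 80"

```text
time: 10.9
tool_pos: [0.5281, 0.2639, 0.2175]
ee_rot: [3.141, 0.001, 2.942]
wrist_force: [0.0, -0.3, -1.0]
width: 0.0751
finger_force: 0.0
```

Call:
apply_moves --pt "0 0 0 -0.003 -0.04 0.01 80" --pt "0 0 0 -0.006 -0.085 0.015 80" --pt "0 0 0 -0.009 -0.13 0.015 80" --pt "0 0 0 -0.012 -0.175 0.015 80" --pt "0 0 0 -0.015 -0.22 0.015 80"

```text
time: 11.4
tool_pos: [0.5129, 0.0424, 0.2311]
ee_rot: [3.141, 0.002, 2.942]
wrist_force: [1.1, 0.2, -0.6]
width: 0.0752
finger_force: 0.0
```

Call:
apply_moves --pt "0 0 -0.05 -0.003 -0.045 0 80" --pt "0 0 -0.1 -0.006 -0.09 0 80" --pt "0 0 -0.15 -0.009 -0.135 0 80" --pt "0 0 -0.2 -0.012 -0.18 0 80" --pt "0 0 -0.24 -0.02 -0.225 0 80"

```text
time: 11.9
tool_pos: [0.4931, -0.1829, 0.2309]
ee_rot: [3.141, 0.002, 2.7]
wrist_force: [0.0, 0.5, 0.2]
width: 0.0754
finger_force: 0.0
```

```bash
cat > e.py <<'E'
from h import *
np.set_printoptions(precision=4,suppress=True)
S={c:snap(c,c+'_1.png') for c in('scene','side','wrist')}
for n in ['oil','salt']:
  for c in S:
    for r in place_of(c,n)[:1]: print(n,c,round(r['score'],2),r['pixel'],atz(S[c],r['pixel'])[:2], atz(S[c],r['pixel'],.008)[:2])
print(get_obs()['tool_pos'])
a=S['scene']['pixels'][255:420,90:310];w=S['wrist']['pixels']
cv2.imwrite('pics/m1.png',np.hstack([cv2.resize(a,(400,300),interpolation=2),cv2.resize(w,(400,300))])[:,:,::-1])
E
python3 e.py
```

```text
oil scene 0.82 [328.6, 190.9] [ 0.4921 -0.2064] [ 0.4908 -0.1984]
oil side 0.63 [286.2, 299.3] [ 0.4915 -0.2197] [ 0.489  -0.2236]
oil wrist 0.63 [257.9, 183.1] [ 0.4909 -0.2132] [ 0.4895 -0.2119]
salt scene 0.89 [219.3, 393.8] [0.531  0.2599] [0.5292 0.2619]
salt side 0.88 [199.5, 150.5] [0.5355 0.277 ] [0.5325 0.2672]
[ 0.4936 -0.1796  0.2299]
```

View pics/m1.png

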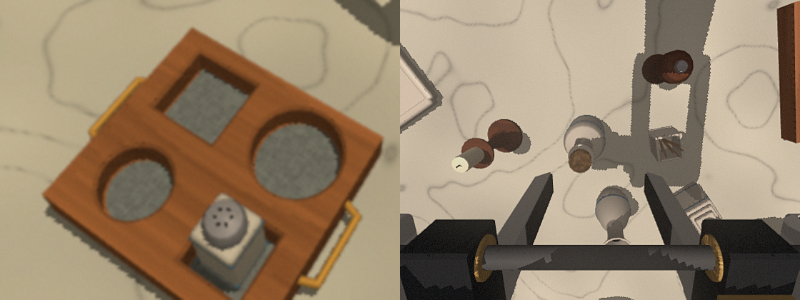

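Salt is down in its well, and the oil bottle is at (.491,-.213), so I'm moving to grip its neck.

Call:
apply_moves --pt "0 0 0 -0.002 -0.016 0 80" --pt "0 0 0 -0.002 -0.0325 0 80" --pt "0 0 0 -0.002 -0.0325 -0.025 80" --pt "0 0 0 -0.002 -0.0325 -0.055 80" --pt "0 0 0 -0.002 -0.0325 -0.085 80"

```text
time: 12.85
tool_pos: [0.4913, -0.2152, 0.1438]
ee_rot: [-3.141, 0.001, 2.701]
wrist_force: [0.3, -0.6, -0.5]
width: 0.0752
finger_force: 0.0
```

Call:
apply_moves --pt "0 0 0 0 0 -0.03 80" --pt "0 0 0 0 0 -0.053 80" --pt "0 0 0 0 0 -0.053 10" --pt "0 0 0 0 0 -0.053 10" --pt "0 0 0 0 0 -0.053 10"

```text
time: 13.35
tool_pos: [0.4922, -0.2147, 0.0934]
ee_rot: [-3.141, 0.003, 2.701]
wrist_force: [-0.6, -0.2, 0.4]
width: 0.0548
finger_force: 0.0
```

Call:
apply_moves --pt "0 0 0 0 0 0 10" --pt "0 0 0 0 0 0 10" --pt "0 0 0 0 0 0 10" --pt "0 0 0 0 0 0 10" --pt "0 0 0 0 0 0 10"

```text
time: 13.85
tool_pos: [0.4918, -0.2136, 0.0925]
ee_rot: [3.141, 0.002, 2.702]
wrist_force: [1.1, 1.7, 5.4]
width: 0.0294
finger_force: 30.0
```

Call:
apply_moves --pt "0 0 0 0 0 0 10" --pt "0 0 0 0 0 0 10" --pt "0 0 0 0 0 0 10" --pt "0 0 0 0 0 0 10" --pt "0 0 0 0 0 0 10"

```text
time: 14.35
tool_pos: [0.4918, -0.2137, 0.0924]
ee_rot: [3.141, 0.002, 2.702]
wrist_force: [0.7, 1.9, 6.2]
width: 0.0295
finger_force: 30.0
```

```bash
cat > f.py <<'E'
from h import *
S={c:snap(c) for c in('scene','side','wrist')}
a=S['scene']['pixels'][90:210,260:420];b=S['side']['pixels'][210:330,210:370];w=S['wrist']['pixels'][150:330,160:400]
cv2.imwrite('pics/m2.png',np.hstack([cv2.resize(x,(400,300),interpolation=2) for x in (a,w)])[:,:,::-1])
cv2.imwrite('pics/m2.png',np.vstack([np.hstack([cv2.resize(x,(400,300),interpolation=2) for x in (a,w)]),np.hstack([cv2.resize(b,(400,300),interpolation=2)]*2)])[:,:,::-1])
o=get_obs();print(o['width'],o['wrist_force'])
E
python3 f.py
```

```text
0.029569313343804002 [1.28387677 1.55521801 5.84015836]
```

View pics/m2.png

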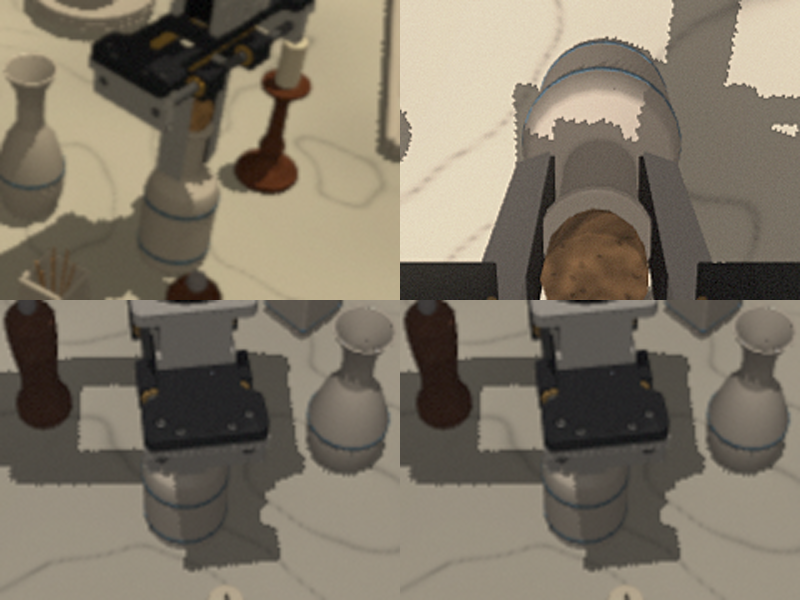

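The picture shows the fingertips wedging on the shoulder at the base of the neck, which explains the 29 mm width and the upward force. I'll open, rise 7 mm and regrip.

Call:
apply_moves --pt "0 0 0 0 0 0 45" --pt "0 0 0 0 0 0 45" --pt "0 0 0 0 0 0.003 45" --pt "0 0 0 0 0 0.0065 45" --pt "0 0 0 0 0 0.0065 10"

```text
time: 15.0
tool_pos: [0.4914, -0.2137, 0.0984]
ee_rot: [3.142, 0.001, 2.702]
wrist_force: [-0.3, 1.5, 0.5]
width: 0.0372
finger_force: 0.3
```

Call:
apply_moves --pt "0 0 0 0 0 0 10" --pt "0 0 0 0 0 0 10" --pt "0 0 0 0 0 0 10" --pt "0 0 0 0 0 0 10" --pt "0 0 0 0 0 0 10"

```text
time: 15.5
tool_pos: [0.4914, -0.2135, 0.0983]
ee_rot: [3.141, 0.001, 2.702]
wrist_force: [1.7, 0.5, 2.8]
width: 0.029
finger_force: 30.0
```

Run:
```python
from h import *
S={c:snap(c) for c in('scene','wrist')}
a=S['scene']['pixels'][100:190,290:390];w=S['wrist']['pixels'][200:340,210:350]
cv2.imwrite('pics/m3.png',np.hstack([cv2.resize(x,(400,400),interpolation=2) for x in (a,w)])[:,:,::-1])
for z in (.0,.07,.092,.131,.14,.155):print(z,proj(S['wrist'],[[.4915,-.2137,z]]))
```

```text
0.0 [[277.00580323 205.18039883]]
0.07 [[276.8311175 234.9764861]]
0.092 [[276.75237578 248.4074336 ]]
0.131 [[276.56353041 280.61872387]]
0.14 [[276.50718501 290.22954084]]
0.155 [[276.39813578 308.83003065]]
```

View pics/m3.png

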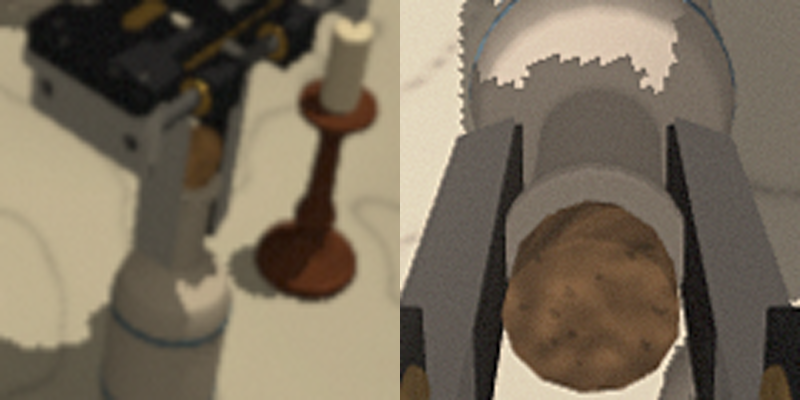

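The lip bears on the fingers now, and the shoulder did before, so the right height is in between. I'll try TCP 0.0955.

Call:
apply_moves --pt "0 0 0 -0.001 0 0 45" --pt "0 0 0 0.002 -0.001 0 45" --pt "0 0 0 0.002 -0.001 -0.003 45" --pt "0 0 0 0.002 -0.001 -0.003 45" --pt "0 0 0 0.002 -0.001 -0.003 10"

```text
time: 16.1
tool_pos: [0.4929, -0.2145, 0.0945]
ee_rot: [3.141, -0.001, 2.702]
wrist_force: [0.4, 1.3, -0.0]
width: 0.0375
finger_force: 0.3
```

Call:
apply_moves --pt "0 0 0 0 0 0 10" --pt "0 0 0 0 0 0 10" --pt "0 0 0 0 0 0 10" --pt "0 0 0 0 0 0 10" --pt "0 0 0 0 0 0 10"

```text
time: 16.6
tool_pos: [0.4932, -0.2145, 0.095]
ee_rot: [3.141, -0.0, 2.702]
wrist_force: [0.6, 0.5, -0.4]
width: 0.0293
finger_force: 30.0
```

The grip is now balanced with no vertical force. I'll do a gentle lift test.

Call:
apply_moves --pt "0 0 0 0 0 0.001 10" --pt "0 0 0 0 0 0.003 10" --pt "0 0 0 0 0 0.006 10" --pt "0 0 0 0 0 0.01 10" --pt "0 0 0 0 0 0.01 10"

```text
time: 17.1
tool_pos: [0.4936, -0.2149, 0.1059]
ee_rot: [-3.141, 0.001, 2.702]
wrist_force: [-0.7, -0.9, -3.5]
width: 0.0292
finger_force: 30.0
```

Run:
```python
from h import *
o=get_obs();print(o['width'],o['wrist_force'],o['wrist_torque'],o['tool_pos'])
S={c:snap(c) for c in('scene','side')}
a=S['scene']['pixels'][100:210,280:400];w=S['side']['pixels'][220:330,230:350]
cv2.imwrite('pics/m4.png',np.hstack([cv2.resize(x,(400,366),interpolation=2) for x in (a,w)])[:,:,::-1])
```

```text
0.02923891632902171 [-0.66888363 -0.86701649 -3.51140646] [ 0.0242552  -0.00963032 -0.08057333] [ 0.49360335 -0.21486326  0.10587424]
```

View pics/m4.png

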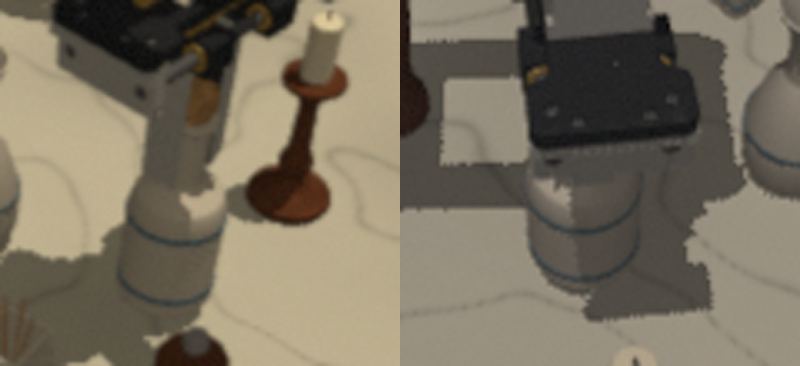

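Lifted by about 10 mm, the bottle's full weight is carried and it hangs upright. Carrying it over.

Call:
apply_moves --pt "0 0 0 0 0 0.015 10" --pt "0 0 0 0 0 0.045 10" --pt "0 0 0 0 0 0.08 10" --pt "0 0 0 0 0 0.115 10" --pt "0 0 0 0 0 0.145 10"

```text
time: 17.7
tool_pos: [0.4934, -0.2147, 0.2534]
ee_rot: [-3.141, 0.003, 2.702]
wrist_force: [0.2, 0.1, -2.8]
width: 0.0295
finger_force: 30.0
```

Call:
apply_moves --pt "0 0 0 0.001 0.02 0.01 10" --pt "0 0 0 0.002 0.055 0.015 10" --pt "0 0 0 0.004 0.095 0.015 10" --pt "0 0 0 0.006 0.135 0.015 10" --pt "0 0 0 0.008 0.175 0.015 10"

```text
time: 18.2
tool_pos: [0.5011, -0.0382, 0.2664]
ee_rot: [3.141, 0.002, 2.701]
wrist_force: [0.2, 0.1, -3.1]
width: 0.0296
finger_force: 30.0
```

Call:
apply_moves --pt "0 0 0.05 0.002 0.04 0 10" --pt "0 0 0.1 0.004 0.08 0 10" --pt "0 0 0.15 0.006 0.12 0 10" --pt "0 0 0.2 0.008 0.16 0 10" --pt "0 0 0.24 0.009 0.19 0 10"

```text
time: 18.7
tool_pos: [0.5099, 0.1528, 0.2663]
ee_rot: [3.14, 0.001, 2.945]
wrist_force: [-0.1, 0.1, -4.0]
width: 0.0293
finger_force: 30.0
```

Call:
apply_moves --pt "0 0 0 0 0.014 0 10" --pt "0 0 0 0 0.0255 0 10" --pt "0 0 0 0 0.0255 -0.02 10" --pt "0 0 0 0 0.0255 -0.04 10" --pt "0 0 0 0 0.0255 -0.055 10"

```text
time: 19.2
tool_pos: [0.5101, 0.1749, 0.209]
ee_rot: [-3.141, -0.0, 2.94]
wrist_force: [-1.4, -0.7, -2.9]
width: 0.0292
finger_force: 30.0
```

Run:
```python
from h import *
o=get_obs();print(o['width'],o['wrist_force'],o['tool_pos'],o['ee_rot'])
S={c:snap(c) for c in('scene','wrist')}
a=S['scene']['pixels'][220:420,110:330];w=S['wrist']['pixels']
cv2.imwrite('pics/m5.png',np.hstack([cv2.resize(x,(400,320),interpolation=2) for x in (a,w)])[:,:,::-1])
```

```text
0.0291867592793178 [-1.40103513 -0.69337477 -2.94124209] [0.51008263 0.1748949  0.20904212] [-3.14064507e+00 -4.96176565e-04  2.93986520e+00]
```

View pics/m5.png

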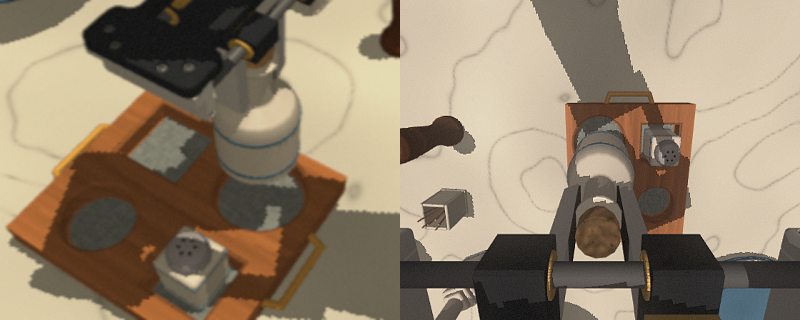

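The bottle hangs upright over the big round well. Lowering it.

Call:
apply_moves --pt "0 0 0 0 0.001 -0.02 10" --pt "0 0 0 0 0.001 -0.045 10" --pt "0 0 0 0 0.001 -0.065 10" --pt "0 0 0 0 0.001 -0.08 10" --pt "0 0 0 0 0.001 -0.09 10"

```text
time: 19.8
tool_pos: [0.5103, 0.1765, 0.1195]
ee_rot: [-3.141, -0.0, 2.941]
wrist_force: [-0.5, 0.9, -3.0]
width: 0.029
finger_force: 30.0
```

Call:
apply_moves --pt "0 0 0 0 0 -0.004 10" --pt "0 0 0 0 0 -0.008 10" --pt "0 0 0 0 0 -0.011 10" --pt "0 0 0 0 0 -0.013 10" --pt "0 0 0 0 0 -0.0135 10"

```text
time: 20.3
tool_pos: [0.5103, 0.177, 0.1068]
ee_rot: [3.141, 0.001, 2.942]
wrist_force: [-0.3, -0.3, -3.4]
width: 0.0293
finger_force: 30.0
```

Call:
apply_moves --pt "0 0 0 0 0 -0.0005 10" --pt "0 0 0 0 0 -0.001 10" --pt "0 0 0 0 0 -0.0015 10" --pt "0 0 0 0 0 -0.002 10" --pt "0 0 0 0 0 -0.002 10"

```text
time: 20.8
tool_pos: [0.5102, 0.1769, 0.1044]
ee_rot: [3.142, -0.0, 2.942]
wrist_force: [-0.7, -0.1, -3.3]
width: 0.0297
finger_force: 30.0
```

Call:
apply_moves --pt "0 0 0 0 0 -0.0005 10" --pt "0 0 0 0 0 -0.001 10" --pt "0 0 0 0 0 -0.0015 10" --pt "0 0 0 0 0 -0.0015 10" --pt "0 0 0 0 0 -0.0015 10"

```text
time: 21.3
tool_pos: [0.5102, 0.1769, 0.103]
ee_rot: [3.142, -0.0, 2.942]
wrist_force: [-0.5, 0.1, -3.8]
width: 0.0293
finger_force: 30.0
```

Call:
apply_moves --pt "0 0 0 0 0 -0.0005 10" --pt "0 0 0 0 0 -0.001 10" --pt "0 0 0 0 0 -0.001 10" --pt "0 0 0 0 0 -0.001 10" --pt "0 0 0 0 0 -0.001 10"

```text
time: 21.8
tool_pos: [0.5107, 0.1771, 0.1028]
ee_rot: [3.141, 0.001, 2.942]
wrist_force: [-0.2, 0.7, 1.5]
width: 0.0295
finger_force: 30.0
```

Contact, so I'm releasing, lifting and heading for the vinegar bottle.

Call:
apply_moves --pt "0 0 0 0 0 0 70" --pt "0 0 0 0 0 0 70" --pt "0 0 0 0 0 0 70" --pt "0 0 0 0 0 0 70" --pt "0 0 0 0 0 0 70"

```text
time: 22.3
tool_pos: [0.5101, 0.1768, 0.1019]
ee_rot: [-3.141, -0.0, 2.942]
wrist_force: [1.3, -1.0, 0.2]
width: 0.0643
finger_force: 0.0
```

Call:
apply_moves --pt "0 0 0 0 0 0.015 70" --pt "0 0 0 0 0 0.045 70" --pt "0 0 0 0 0 0.08 70" --pt "0 0 0 0 0 0.105 70" --pt "0 0 0 0 0 0.125 70"

```text
time: 22.8
tool_pos: [0.5109, 0.1771, 0.2308]
ee_rot: [3.14, 0.004, 2.942]
wrist_force: [0.6, 0.3, 0.3]
width: 0.0656
finger_force: 0.0
```

Call:
apply_moves --pt "0 0 0 0.025 -0.035 0 70" --pt "0 0 0 0.05 -0.07 0 70" --pt "0 0 0 0.075 -0.105 0 70" --pt "0 0 0 0.1 -0.14 0 70" --pt "0 0 0 0.12 -0.175 0 70"

```text
time: 23.3
tool_pos: [0.6314, 0.0004, 0.2282]
ee_rot: [3.141, 0.002, 2.942]
wrist_force: [0.5, 0.1, -0.8]
width: 0.0658
finger_force: 0.0
```

Call:
apply_moves --pt "0 0 0 0.015 -0.025 0 70" --pt "0 0 0 0.03 -0.05 0 70" --pt "0 0 0 0.045 -0.075 0 70" --pt "0 0 0 0.056 -0.092 0 70" --pt "0 0 0 0.056 -0.092 0 70"

```text
time: 23.8
tool_pos: [0.6869, -0.0927, 0.227]
ee_rot: [-3.141, 0.0, 2.939]
wrist_force: [-0.1, -0.2, -0.2]
width: 0.0661
finger_force: 0.0
```

```bash
cat > g.py <<'E'
from h import *
np.set_printoptions(precision=4,suppress=True)
S={c:snap(c) for c in('scene','side','wrist')}
for n in ['vinegar','oil']:
  for c in S:
    for r in place_of(c,n)[:1]: print(n,c,round(r['score'],2),r['pixel'],atz(S[c],r['pixel'])[:2], atz(S[c],r['pixel'],.008)[:2])
o=get_obs();print(o['tool_pos'],o['ee_rot'])
a=S['scene']['pixels'][220:420,110:330];w=S['wrist']['pixels'][60:300,140:420]
cv2.imwrite('pics/m6.png',np.hstack([cv2.resize(a,(300,300),interpolation=2),cv2.resize(w,(500,429),interpolation=2)[:300]])[:,:,::-1])
E
python3 g.py
```

```text
vinegar scene 0.77 [224.0, 202.4] [ 0.69   -0.0938] [ 0.6862 -0.0872]
vinegar side 0.7 [327.5, 216.6] [ 0.6816 -0.0922] [ 0.6768 -0.0977]
vinegar wrist 0.8 [275.1, 176.2] [ 0.6866 -0.0931] [ 0.685  -0.0927]
oil scene 0.67 [251.7, 347.5] [0.5134 0.1779] [0.5118 0.181 ]
oil side 0.6 [205.1, 172.2] [0.5121 0.1907] [0.5094 0.1819]
[ 0.686  -0.0892  0.2275] [3.1415 0.0005 2.9429]
```

View pics/m6.png

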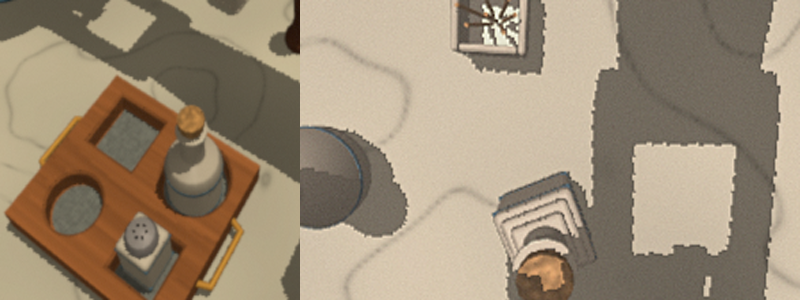

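Oil is seated. Vinegar is about 9° off the axes, so it needs a turn of about −20° on placing. Descending on its neck.

Call:
apply_moves --pt "0 0 0 0 -0.0015 -0.03 70" --pt "0 0 0 0 -0.0015 -0.06 70" --pt "0 0 0 0 -0.0015 -0.09 70" --pt "0 0 0 0 -0.0015 -0.115 70" --pt "0 0 0 0 -0.0015 -0.134 70"

```text
time: 24.75
tool_pos: [0.6851, -0.0909, 0.0907]
ee_rot: [3.141, -0.003, 2.942]
wrist_force: [0.4, 0.3, 0.1]
width: 0.0659
finger_force: 0.0
```

Call:
apply_moves --pt "0 0 0 0 0 0 70" --pt "0 0 0 0 0 0 10" --pt "0 0 0 0 0 0 10" --pt "0 0 0 0 0 0 10" --pt "0 0 0 0 0 0 10"

```text
time: 25.25
tool_pos: [0.6869, -0.0917, 0.0946]
ee_rot: [3.142, 0.003, 2.942]
wrist_force: [-0.4, -0.7, 0.4]
width: 0.0373
finger_force: 0.0
```

Call:
apply_moves --pt "0 0 0 0 0 0 10" --pt "0 0 0 0 0 0 10" --pt "0 0 0 0 0 0 10" --pt "0 0 0 0 0 0 10" --pt "0 0 0 0 0 0 10"

```text
time: 25.75
tool_pos: [0.6868, -0.0914, 0.0941]
ee_rot: [3.141, 0.002, 2.942]
wrist_force: [0.2, 1.3, 5.0]
width: 0.0298
finger_force: 30.0
```

Call:
apply_moves --pt "0 0 0 0 0 0.001 10" --pt "0 0 0 0 0 0.003 10" --pt "0 0 0 0 0 0.006 10" --pt "0 0 0 0 0 0.01 10" --pt "0 0 0 0 0 0.01 10"

```text
time: 26.25
tool_pos: [0.6859, -0.0918, 0.1025]
ee_rot: [-3.141, -0.001, 2.942]
wrist_force: [0.1, -0.7, -3.7]
width: 0.03
finger_force: 30.0
```

Call:
apply_moves --pt "0 0 0 0 0 0.02 10" --pt "0 0 0 0 0 0.055 10" --pt "0 0 0 0 0 0.095 10" --pt "0 0 0 0 0 0.135 10" --pt "0 0 0 0 0 0.16 10"

```text
time: 26.75
tool_pos: [0.6867, -0.0918, 0.2671]
ee_rot: [-3.141, 0.005, 2.942]
wrist_force: [0.2, 0.6, -3.2]
width: 0.0299
finger_force: 30.0
```

Call:
apply_moves --pt "0 0 -0.03 -0.01 0.02 0.005 10" --pt "0 0 -0.07 -0.022 0.055 0.005 10" --pt "0 0 -0.11 -0.034 0.095 0.005 10" --pt "0 0 -0.15 -0.045 0.135 0.005 10" --pt "0 0 -0.19 -0.056 0.17 0.005 10"

```text
time: 27.25
tool_pos: [0.6294, 0.0801, 0.2677]
ee_rot: [3.141, -0.001, 2.75]
wrist_force: [0.6, -0.6, -3.7]
width: 0.0297
finger_force: 30.0
```

Call:
apply_moves --pt "0 0 -0.05 -0.01 0.03 0 10" --pt "0 0 -0.1 -0.018 0.055 0 10" --pt "0 0 -0.14 -0.023 0.07 0 10" --pt "0 0 -0.164 -0.024 0.078 0 10" --pt "0 0 -0.164 -0.024 0.078 0 10"

```text
time: 27.75
tool_pos: [0.6057, 0.1577, 0.2677]
ee_rot: [-3.141, -0.001, 2.59]
wrist_force: [-0.5, 0.2, -4.3]
width: 0.0296
finger_force: 30.0
```

Run:
```python
from h import *
o=get_obs();print(o['width'],o['wrist_force'],o['tool_pos'],o['ee_rot'])
S={c:snap(c) for c in('side','wrist')}
a=S['side']['pixels'][60:220,120:320];w=S['wrist']['pixels'][100:360,140:480]
cv2.imwrite('pics/m7.png',np.hstack([cv2.resize(x,(400,320),interpolation=2) for x in (a,w)])[:,:,::-1])
```

```text
0.029551384965941455 [-0.53472196  0.22295845 -4.26594415] [0.60566011 0.15769675 0.26769593] [-3.14147670e+00 -5.92112098e-04  2.58997383e+00]
```

View pics/m7.png

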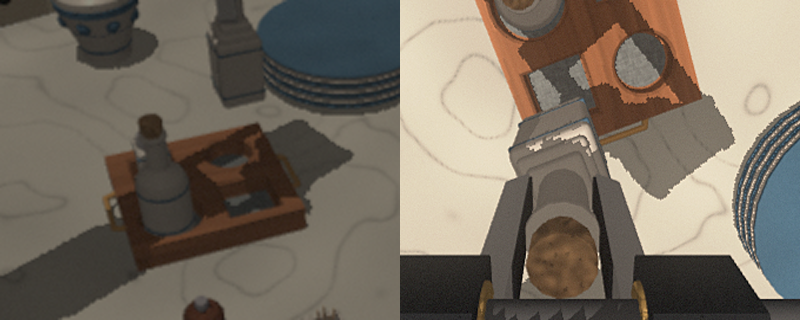

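The bottle's edges are parallel to the square well below it. Lowering.

Call:
apply_moves --pt "0 0 0 0.0005 -0.0005 -0.02 10" --pt "0 0 0 0.0005 -0.0005 -0.05 10" --pt "0 0 0 0.0005 -0.0005 -0.08 10" --pt "0 0 0 0.0005 -0.0005 -0.11 10" --pt "0 0 0 0.0005 -0.0005 -0.13 10"

```text
time: 28.35
tool_pos: [0.6057, 0.1544, 0.1349]
ee_rot: [-3.139, -0.003, 2.587]
wrist_force: [0.2, 0.3, -4.3]
width: 0.0297
finger_force: 30.0
```

Call:
apply_moves --pt "0 0 0 0 0 -0.01 10" --pt "0 0 0 0 0 -0.018 10" --pt "0 0 0 0 0 -0.024 10" --pt "0 0 0 0 0 -0.029 10" --pt "0 0 0 0 0 -0.0315 10"

```text
time: 28.85
tool_pos: [0.6071, 0.156, 0.107]
ee_rot: [3.141, 0.001, 2.588]
wrist_force: [-0.4, -0.3, -3.4]
width: 0.03
finger_force: 30.0
```

Call:
apply_moves --pt "0 0 0 0 0 -0.0005 10" --pt "0 0 0 0 0 -0.001 10" --pt "0 0 0 0 0 -0.0015 10" --pt "0 0 0 0 0 -0.0018 10" --pt "0 0 0 0 0 -0.0018 10"

```text
time: 29.35
tool_pos: [0.6067, 0.156, 0.1049]
ee_rot: [3.141, 0.0, 2.588]
wrist_force: [-0.0, 0.2, -3.6]
width: 0.03
finger_force: 30.0
```

Call:
apply_moves --pt "0 0 0 0 0 -0.0005 10" --pt "0 0 0 0 0 -0.001 10" --pt "0 0 0 0 0 -0.0015 10" --pt "0 0 0 0 0 -0.0018 10" --pt "0 0 0 0 0 -0.0018 10"

```text
time: 29.85
tool_pos: [0.6067, 0.1559, 0.1028]
ee_rot: [-3.142, -0.0, 2.588]
wrist_force: [0.6, -0.7, -3.3]
width: 0.0296
finger_force: 30.0
```

Call:
apply_moves --pt "0 0 0 0 0 -0.0005 10" --pt "0 0 0 0 0 -0.001 10" --pt "0 0 0 0 0 -0.001 10" --pt "0 0 0 0 0 -0.001 10" --pt "0 0 0 0 0 -0.001 10"

```text
time: 30.35
tool_pos: [0.6069, 0.156, 0.1022]
ee_rot: [3.141, 0.0, 2.588]
wrist_force: [0.4, 0.7, -2.2]
width: 0.0297
finger_force: 30.0
```

Call:
apply_moves --pt "0 0 0 0 0 -0.0005 10" --pt "0 0 0 0 0 -0.0008 10" --pt "0 0 0 0 0 -0.0008 10" --pt "0 0 0 0 0 -0.0008 10" --pt "0 0 0 0 0 -0.0008 10"

```text
time: 30.85
tool_pos: [0.6073, 0.156, 0.102]
ee_rot: [3.14, 0.001, 2.588]
wrist_force: [0.8, 0.7, 3.1]
width: 0.0301
finger_force: 30.0
```

Call:
apply_moves --pt "0 0 0 0 0 0 70" --pt "0 0 0 0 0 0 70" --pt "0 0 0 0 0 0 70" --pt "0 0 0 0 0 0 70" --pt "0 0 0 0 0 0 70"

```text
time: 31.35
tool_pos: [0.6065, 0.1559, 0.1008]
ee_rot: [-3.141, -0.0, 2.588]
wrist_force: [0.1, -0.0, -0.4]
width: 0.065
finger_force: 0.0
```

Call:
apply_moves --pt "0 0 0 0 0 0.015 70" --pt "0 0 0 0 0 0.045 70" --pt "0 0 0 0 0 0.08 70" --pt "0 0 0 0 0 0.105 70" --pt "0 0 0 0 0 0.125 70"

```text
time: 31.85
tool_pos: [0.6073, 0.1561, 0.2302]
ee_rot: [3.139, 0.003, 2.588]
wrist_force: [-0.4, 0.6, 0.2]
width: 0.0658
finger_force: 0.0
```

Call:
apply_moves --pt "0 0 0 -0.025 -0.035 0 85" --pt "0 0 0 -0.05 -0.07 0 85" --pt "0 0 0 -0.075 -0.105 0 85" --pt "0 0 0 -0.1 -0.14 0 85" --pt "0 0 0 -0.125 -0.17 0 85"

```text
time: 32.35
tool_pos: [0.4807, -0.0155, 0.2276]
ee_rot: [3.141, 0.002, 2.588]
wrist_force: [-0.3, -0.7, 0.8]
width: 0.08
finger_force: 0.0
```

Call:
apply_moves --pt "0 0 0 -0.012 -0.017 0 85" --pt "0 0 0 -0.024 -0.034 0 85" --pt "0 0 0 -0.034 -0.047 0 85" --pt "0 0 0 -0.034 -0.047 0 85" --pt "0 0 0 -0.034 -0.047 0 85"

```text
time: 32.85
tool_pos: [0.4481, -0.061, 0.2272]
ee_rot: [3.14, 0.002, 2.587]
wrist_force: [-0.1, -0.0, 0.5]
width: 0.08
finger_force: 0.0
```

```bash
cat > k.py <<'E'
from h import *
np.set_printoptions(precision=4,suppress=True)
S={c:snap(c) for c in('scene','side','wrist')}
for n in ['mill','vinegar','oil','salt','vase','pick_holder']:
  for c in S:
    for r in place_of(c,n)[:1]: print(n,c,round(r['score'],2),r['pixel'],atz(S[c],r['pixel'])[:2], atz(S[c],r['pixel'],.008)[:2])
o=get_obs();print(o['tool_pos'],o['ee_rot'])
for z in (0,.1,.132): print(proj(S['wrist'],[[.448,-.061,z]]))
for r in masks_of('wrist','mill')[:1]: print(r['extent'])
E
python3 k.py
```

```text
mill scene 0.78 [331.2, 246.7] [ 0.4471 -0.0614] [ 0.4464 -0.0552]
vinegar scene 0.57 [202.6, 312.7] [0.6145 0.1512] [0.6116 0.1546]
vinegar side 0.96 [245.2, 164.2] [0.6112 0.1636] [0.6073 0.1552]
vinegar wrist 0.56 [490.8, 193.5] [0.6095 0.1568] [0.605  0.1534]
oil scene 0.87 [252.9, 345.5] [0.5129 0.1742] [0.5113 0.1773]
oil side 0.72 [206.1, 175.7] [0.5088 0.1775] [0.5061 0.1689]
oil wrist 0.67 [490.3, 197.8] [0.6145 0.1542] [0.6099 0.1509]
salt scene 0.75 [217.4, 393.9] [0.5336 0.261 ] [0.5317 0.263 ]
salt wrist 0.28 [299.0, 257.7] [ 0.5587 -0.0942] [ 0.5551 -0.0927]
vase scene 0.84 [271.3, 171.6] [ 0.6307 -0.2195] [ 0.6276 -0.2113]
vase side 0.58 [345.2, 266.8] [ 0.6313 -0.2203] [ 0.6271 -0.2242]
vase wrist 0.75 [246.3, 338.1] [ 0.6283 -0.2242] [ 0.6234 -0.2201]
pick_holder scene 0.64 [280.1, 216.1] [ 0.566  -0.0999] [ 0.5638 -0.0933]
pick_holder side 0.8 [284.7, 242.0] [ 0.5623 -0.1022] [ 0.5589 -0.1075]
pick_holder wrist 0.57 [298.6, 258.3] [ 0.5592 -0.0951] [ 0.5556 -0.0936]
[ 0.4477 -0.0611  0.2261] [3.1415 0.0001 2.5877]
[[276.5909 175.587 ]]
[[276.3472 196.6579]]
[[276.2349 206.3653]]
[254.9, 158.8, 295.7, 224.2]
```

Vinegar checks out in its well and the gripper is centred on the mill. Descending to its head.

Call:
apply_moves --pt "0 0 0 0 0 -0.03 85" --pt "0 0 0 0 0 -0.065 85" --pt "0 0 0 0 0 -0.1 85" --pt "0 0 0 0 0 -0.13 85" --pt "0 0 0 0 0 -0.146 85"

```text
time: 34.45
tool_pos: [0.4458, -0.0606, 0.077]
ee_rot: [-3.14, -0.005, 2.588]
wrist_force: [1.0, 0.4, 0.1]
width: 0.0797
finger_force: 0.0
```

Call:
apply_moves --pt "0 0 0 0 0 0 85" --pt "0 0 0 0 0 0 25" --pt "0 0 0 0 0 0 25" --pt "0 0 0 0 0 0 25" --pt "0 0 0 0 0 0 25"

```text
time: 34.95
tool_pos: [0.4484, -0.0613, 0.0813]
ee_rot: [3.141, 0.002, 2.588]
wrist_force: [0.7, -0.1, -1.3]
width: 0.0516
finger_force: 0.0
```

Call:
apply_moves --pt "0 0 0 0 0 0 25" --pt "0 0 0 0 0 0 25" --pt "0 0 0 0 0 0 25" --pt "0 0 0 0 0 0 25" --pt "0 0 0 0 0 0 25"

```text
time: 35.45
tool_pos: [0.4479, -0.0613, 0.0805]
ee_rot: [3.142, 0.001, 2.588]
wrist_force: [-0.2, -0.8, 3.7]
width: 0.0376
finger_force: 30.0
```

Call:
apply_moves --pt "0 0 0 0 0 0.001 25" --pt "0 0 0 0 0 0.003 25" --pt "0 0 0 0 0 0.006 25" --pt "0 0 0 0 0 0.01 25" --pt "0 0 0 0 0 0.01 25"

```text
time: 35.95
tool_pos: [0.4481, -0.0611, 0.0907]
ee_rot: [3.141, 0.001, 2.588]
wrist_force: [-0.5, 0.2, -2.3]
width: 0.0376
finger_force: 30.0
```

Call:
apply_moves --pt "0 0 0 0 0 0.02 25" --pt "0 0 0 0 0 0.06 25" --pt "0 0 0 0 0 0.105 25" --pt "0 0 0 0 0 0.15 25" --pt "0 0 0 0 0 0.185 25"

```text
time: 36.45
tool_pos: [0.448, -0.0611, 0.2782]
ee_rot: [3.14, 0.003, 2.588]
wrist_force: [1.2, -1.2, -1.4]
width: 0.0379
finger_force: 30.0
```

Call:
apply_moves --pt "0 0 0 0.01 0.018 0 25" --pt "0 0 0 0.03 0.052 0 25" --pt "0 0 0 0.052 0.09 0 25" --pt "0 0 0 0.075 0.13 0 25" --pt "0 0 0 0.098 0.17 0 25"

```text
time: 36.95
tool_pos: [0.5464, 0.1105, 0.2751]
ee_rot: [3.141, 0.0, 2.587]
wrist_force: [1.2, -0.3, -1.6]
width: 0.0379
finger_force: 30.0
```

Call:
apply_moves --pt "0 0 0 0.023 0.04 0 25" --pt "0 0 0 0.046 0.08 0 25" --pt "0 0 0 0.065 0.113 0 25" --pt "0 0 0 0.0785 0.1375 0 25" --pt "0 0 0 0.0785 0.1375 0 25"

```text
time: 37.45
tool_pos: [0.6248, 0.2499, 0.2723]
ee_rot: [-3.14, -0.003, 2.592]
wrist_force: [0.3, -1.2, -2.0]
width: 0.0384
finger_force: 30.0
```

Run:
```python
from h import *
o=get_obs();print(o['width'],o['wrist_force'],o['tool_pos'],o['ee_rot'])
S={c:snap(c) for c in('side','wrist')}
a=S['side']['pixels'][60:220,120:320];w=S['wrist']['pixels'][60:360,100:500]
cv2.imwrite('pics/m8.png',np.hstack([cv2.resize(x,(400,320),interpolation=2) for x in (a,w)])[:,:,::-1])
print(proj(S['wrist'],[[.6248,.2467,.034],[.6248,.2467,.19]]))
for r in place_of('wrist','mill')[:1]:print(r['pixel'])
```

```text
0.03843973250347188 [ 0.32897113 -1.21093817 -2.00743298] [0.62482642 0.24990169 0.27225397] [-3.14039587e+00 -2.74040657e-03  2.59189079e+00]
[[276.94825773 174.8249969 ]
 [276.15361029 211.72905806]]
[275.0, 210.4]
```

View pics/m8.png

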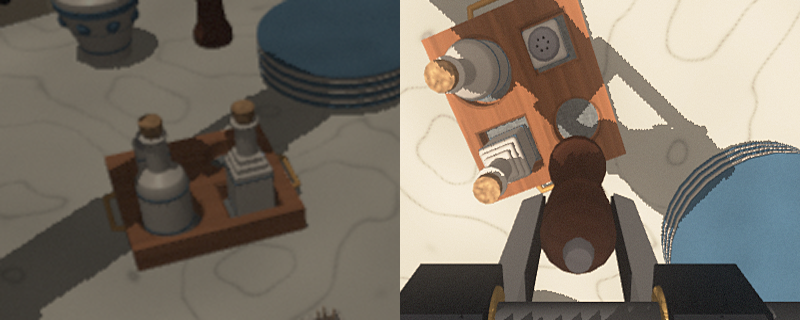

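Oil, vinegar and salt stand in their wells, and the mill hangs over the small round one. Lowering.

Call:
apply_moves --pt "0 0 0 -0.001 0.001 -0.02 25" --pt "0 0 0 -0.001 0.001 -0.055 25" --pt "0 0 0 -0.001 0.001 -0.09 25" --pt "0 0 0 -0.001 0.001 -0.125 25" --pt "0 0 0 -0.001 0.001 -0.15 25"

```text
time: 38.1
tool_pos: [0.6218, 0.2455, 0.123]
ee_rot: [-3.14, -0.001, 2.586]
wrist_force: [-0.0, 0.5, -1.6]
width: 0.0378
finger_force: 30.0
```

Call:
apply_moves --pt "0 0 0 0 0 -0.008 25" --pt "0 0 0 0 0 -0.016 25" --pt "0 0 0 0 0 -0.022 25" --pt "0 0 0 0 0 -0.027 25" --pt "0 0 0 0 0 -0.03 25"

```text
time: 38.6
tool_pos: [0.6238, 0.2475, 0.096]
ee_rot: [3.14, 0.001, 2.588]
wrist_force: [0.0, 0.3, -1.8]
width: 0.0379
finger_force: 30.0
```

Call:
apply_moves --pt "0 0 0 0 0 -0.0015 25" --pt "0 0 0 0 0 -0.003 25" --pt "0 0 0 0 0 -0.004 25" --pt "0 0 0 0 0 -0.0045 25" --pt "0 0 0 0 0 -0.0045 25"

```text
time: 39.1
tool_pos: [0.6232, 0.2475, 0.0906]
ee_rot: [3.141, 0.0, 2.588]
wrist_force: [0.3, -0.6, -1.7]
width: 0.0379
finger_force: 30.0
```

Call:
apply_moves --pt "0 0 0 0 0 -0.0005 25" --pt "0 0 0 0 0 -0.001 25" --pt "0 0 0 0 0 -0.0015 25" --pt "0 0 0 0 0 -0.0015 25" --pt "0 0 0 0 0 -0.0015 25"

```text
time: 39.6
tool_pos: [0.6231, 0.2474, 0.0891]
ee_rot: [3.142, -0.0, 2.588]
wrist_force: [-0.2, 0.1, -1.5]
width: 0.0378
finger_force: 30.0
```

Call:
apply_moves --pt "0 0 0 0 0 -0.0004 25" --pt "0 0 0 0 0 -0.0008 25" --pt "0 0 0 0 0 -0.001 25" --pt "0 0 0 0 0 -0.001 25" --pt "0 0 0 0 0 -0.001 25"

```text
time: 40.1
tool_pos: [0.6233, 0.2474, 0.0886]
ee_rot: [3.141, 0.0, 2.588]
wrist_force: [-0.3, -1.2, 0.5]
width: 0.038
finger_force: 30.0
```

Call:
apply_moves --pt "0 0 0 0 0 -0.0004 25" --pt "0 0 0 0 0 -0.0004 25" --pt "0 0 0 0 0 -0.0004 70" --pt "0 0 0 0 0 -0.0004 70" --pt "0 0 0 0 0 -0.0004 70"

```text
time: 40.6
tool_pos: [0.6231, 0.2475, 0.0872]
ee_rot: [-3.142, -0.0, 2.588]
wrist_force: [-0.5, 0.6, -0.3]
width: 0.0586
finger_force: 0.0
```

Call:
apply_moves --pt "0 0 0 0 0 0 70" --pt "0 0 0 0 0 0.015 70" --pt "0 0 0 0 0 0.045 70" --pt "0 0 0 0 0 0.085 70" --pt "0 0 0 0 0 0.125 70"

```text
time: 41.1
tool_pos: [0.6229, 0.2474, 0.2148]
ee_rot: [3.141, -0.0, 2.588]
wrist_force: [-0.2, 0.8, 1.5]
width: 0.0657
finger_force: 0.0
```

Call:
apply_moves --pt "0 0 0 0 0 0.02 70" --pt "0 0 0 -0.02 -0.02 0.04 70" --pt "0 0 0 -0.04 -0.06 0.04 70" --pt "0 0 0 -0.06 -0.1 0.04 70" --pt "0 0 0 -0.08 -0.14 0.04 70"

```text
time: 41.6
tool_pos: [0.5425, 0.1064, 0.2544]
ee_rot: [3.14, 0.002, 2.589]
wrist_force: [0.5, -0.5, 0.9]
width: 0.0658
finger_force: 0.0
```

Call:
apply_moves --pt "0 0 0 -0.03 -0.035 0 70" --pt "0 0 0 -0.06 -0.07 0 70" --pt "0 0 0 -0.09 -0.105 0 70" --pt "0 0 0 -0.11 -0.13 0 70" --pt "0 0 0 -0.11 -0.13 0 70"

```text
time: 42.1
tool_pos: [0.4317, -0.0248, 0.2548]
ee_rot: [3.141, 0.004, 2.583]
wrist_force: [0.5, 0.4, 0.3]
width: 0.0657
finger_force: 0.0
```

```bash
cat >> k.py <<'E'
a=S['scene']['pixels'][255:420,90:310];w=S['side']['pixels'][110:200,150:290]
cv2.imwrite('pics/m9.png',np.hstack([cv2.resize(x,(400,300),interpolation=2) for x in (a,w)])[:,:,::-1])
E
python3 k.py
```

```text
mill scene 0.94 [168.2, 360.1] [0.6272 0.2425] [0.6242 0.2447]
mill side 0.97 [233.8, 142.5] [0.6277 0.2585] [0.6236 0.2489]
mill wrist 0.66 [526.5, 183.8] [0.6242 0.2516] [0.6194 0.2474]
vinegar scene 0.85 [202.2, 312.8] [0.615  0.1516] [0.6121 0.155 ]
vinegar side 0.59 [244.3, 165.7] [0.6065 0.1598] [0.6026 0.1513]
vinegar wrist 0.68 [458.0, 213.5] [0.6148 0.1573] [0.6101 0.1548]
oil scene 0.91 [256.2, 348.0] [0.5064 0.1761] [0.5049 0.1793]
oil side 0.57 [206.0, 171.0] [0.5159 0.1936] [0.5131 0.1848]
oil wrist 0.97 [444.0, 139.3] [0.5117 0.1815] [0.509  0.1786]
salt scene 0.61 [217.3, 395.1] [0.533  0.2625] [0.5311 0.2646]
salt wrist 0.92 [514.5, 122.1] [0.539  0.2661] [0.5357 0.2616]
vase scene 0.77 [271.2, 170.8] [ 0.6318 -0.2219] [ 0.6288 -0.2137]
vase side 0.7 [348.1, 268.1] [ 0.6342 -0.2258] [ 0.63   -0.2297]
vase wrist 0.89 [233.6, 345.2] [ 0.6314 -0.2251] [ 0.6265 -0.2206]
pick_holder scene 0.9 [282.1, 216.2] [ 0.5621 -0.1012] [ 0.5599 -0.0945]
pick_holder side 0.85 [283.8, 241.0] [ 0.5621 -0.0989] [ 0.5587 -0.1042]
pick_holder wrist 0.87 [281.5, 269.1] [ 0.5589 -0.0927] [ 0.5553 -0.0906]
[ 0.4332 -0.0226  0.2527] [3.1414 0.0001 2.5877]
[[258.4099 194.8476]]
[[253.3691 219.1741]]
[[251.1254 230.0019]]
[513.3, 171.6, 557.7, 214.4]
```

View pics/m9.png

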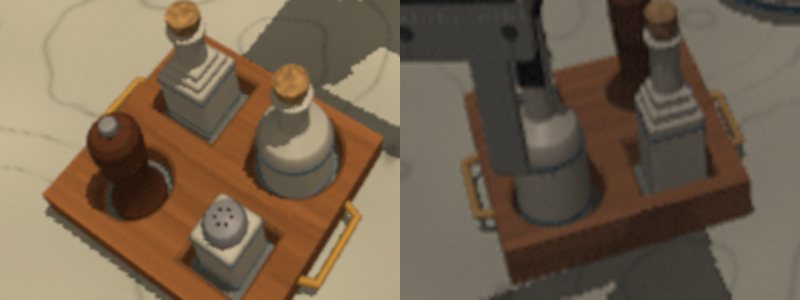

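All four stand upright and fully down in their own wells, and the arm is clear of everything. Handing in.

```bash
python3 -c "
from bench import *
print(close_job())"
```

```text
the job is handed in; nothing more can be done
None
```

The oil, vinegar, pepper mill and salt all stand upright, right down in their own wells; the vase, candlestick and toothpick holder were left untouched, and the job was handed in at about 42 s on the robot's clock.

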